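# Load the spring press and hold its handle level

### The job

Slide the steel carrier with its brass stick along the guide channel, fully home against the stop under the head of the small press. Then push the press's sprung handle down until it is level, so that the foot clamps the stick, and finish while you are still holding the handle level; never push it far below level and leave the other things on the bench alone.

Things in the scene. Friction and masses are not known exactly. Their poses are not given: they have to be found in the camera images.
- press: Small grey bench press fixed to the worktop, 180 mm high. Origin on the worktop below the ram's axis; +z up, +y along the guide channel from the head to its open end, +x from the ram to the column behind it; the handle points to -x. The bed is 20 mm thick. The head overhangs the channel within 25 mm of y = 0, underside at z = 64 mm.
- stop_face (a point): Middle of the face of the stop that closes the channel, at x = 0, y = -30, z = 26 mm in the press's frame. From here the channel, between two steel rails 26 mm apart with tops at z = 32 mm, runs to y = 185 mm.
- hinge (a point): Middle of the handle's hinge axis, at x = 36, y = 0, z = 150 mm in the press's frame; the axis lies along the press's y.
- carrier: Loose steel carrier bar in the channel, 24 x 140 x 12 mm, 0.17 to 0.35 kg; it slides with 1 to 3 N. Origin on its underside below the middle of the brass stick; y along it to its knob. It reaches from y = -30 to +110 mm. Fully home its front end meets the stop and its origin is at x = 0, y = 0, z = 20 mm of the press's frame (within 4 mm). It starts 45 to 95 mm away towards +y.
- knob_mid (a point): Middle of the carrier's upright round black knob: 22 mm diameter, 28 mm high, standing on a 12 mm stem, top 54 mm above the carrier's underside; this point is 95 mm from the carrier's origin along its y and 40 mm above its underside (z = 60 mm above the worktop). Nothing high stands within 65 mm of it.
- brass_stick: Round-edged cast brass stick, 48 x 9 x 8 mm, loose, lying in the carrier's pocket along the carrier's y; 2 mm of it stands above the carrier. Origin at the middle of its underside.
- stick_mid (a point): Centre of the brass stick.
- handle (a joint): Angle of the press's handle in rad: 0 at rest, raised 0.35 rad above level; grows as it is pushed down; level at 0.35 (accepted 0.27 to 0.43); mechanical end at 0.60, and more than 0.52 is too far. A spring returns it; pushing at the grip takes about 5 N to start and about 10 N at level. The ram goes down 36 mm per rad; its sprung foot meets the brass stick at about 0.22 rad.
- grip_top (a point): Middle of the top face of the handle's wooden grip (grip 80 mm along the handle, 28 mm wide, 26 mm thick, plain flat top). It turns with the handle, 170 mm from the hinge: at rest at x = -119, z = 220 mm, at level at x = -134, z = 163 mm in the press's frame (y = 0). Push down here from above.
- foot: Sprung steel foot under the ram, 18 x 30 mm, origin in the middle of its underside; it presses on the brass stick with 2 N at first touch and about 6 N when the handle is level and the stick is in place.
- cutters: Bystander, to be left alone (must not shift by more than 25 mm): flush cutters with two handles, 122 mm long, 10 mm high. Origin under its middle, on the worktop.
- flux_cup: Bystander, to be left alone (must not shift by more than 25 mm): small round cup, 28 mm across, 17 mm high. Origin under its middle, on the worktop.
- plaster_lump: Bystander, to be left alone (must not shift by more than 25 mm): pale plaster lump, 36 x 25 x 14 mm. Origin under its middle, on the worktop.
- small_pot: Bystander, to be left alone (must not shift by more than 25 mm): low round white pot, 47 mm across, 16 mm high. Origin under its middle, on the worktop.
- ring_clamp: Bystander, to be left alone (must not shift by more than 25 mm): wooden ring clamp, 120 x 22 x 22 mm. Origin under its middle, on the worktop.
- tweezers: Bystander, to be left alone (must not shift by more than 25 mm): tweezers lying flat, 150 mm long, 9 mm high. Origin under its middle, on the worktop.
Things that resemble listed ones, but are neither listed nor needed, are in the scene too. Of the things like the carrier, leave any that is blue, orange or red; of the rest the larger one is meant.

How it is judged:
By the outcome, as a careful person would: the job done as asked, in the order asked, and still so for the second after the job is handed in, while the arm keeps its last pose, push and grip.
It also fails if it takes over 40 s, if anything falls off the work surface, if the arm or the gripper's body presses on something with over 40 N, if the wrist force passes 120 N, or if a joint passes its speed limit or range.

### The arm

A 7-joint arm with a two-finger parallel gripper is mounted at the origin on a cart in front of the work surface, level with it; the furniture and walls round the work are solid. World frame = base frame: x ahead of the robot, y to its left, z up, the work surface at z = 0. Lengths are in m, angles in rad, forces in N, time in s.
With the tool pointing down it reaches from about 0.425 to 0.825 m from the base axis. Payload 3.6 kg.
Tool frame: the origin (TCP) lies between the finger pads; the fingertips stand 22 mm ahead of it and the grasp point (between the pads) lies 3 mm ahead of it (arm.tips_ahead is the distance from the TCP to the fingertips, in m); z points along the fingers, y is the direction in which the jaws open and shut (so a half turn about z gives the same grasp; the last joint's range is limited). The gripper opens to 93 mm and grips with 3 to 60 N. Pads are 15 mm wide; open, the fingers measure 128 mm over their backs; the gripper's body (75 mm by 188 mm) begins 65 mm behind the grasp point.
Start: joints at [-1.232, 0.615, -0.013, 1.423, 0.008, 1.103, -0.04], TCP at [0.232, 0.607, 0.219] pointing down, gripper open.
Joint ranges: [-3.12, 3.12], [-0.3, 2.06], [-1.34, 1.32], [0.26, 2.42], [-1.36, 4.5], [0.01, 1.98], [-2.84, 2.84]. Speed limits (rad/s): [2.79, 2.79, 3.14, 3.14, 3.14, 3.14, 3.14].

### API

Orientations are given as a 3x3 rotation matrix whose columns are the frame's x, y, z axes.
In Python, from bench import observe, imaging, arm gives the robot as it stands. The module is installed in compiled form; this text tells all that it offers.
- The arm moves only by the tool play_rows, never from a script. Its argument "rows" is a list of rows, each a list of 6 numbers: the shift along the world's x, y, z in cm, then the turn, a rotation vector about the world's x, y, z in degrees. A call has 1 to 12 rows; each row shifts and turns the commanded pose from where the row before left it; what a row does not reach is not made up. A row lasts 1/8 s, in which the tool goes at most 62.5 mm and 10.7 degrees, less where a joint would pass 70% of its speed; a pose out of reach is approached as far as the arm can. A call is refused whole if a number of a shift passes 6.25 or a number of a turn 10.7, either way. A call with a gripper value outside its range is refused whole. "claw" is the closure, from -1 (fully open) to 1 (shut), set as the call begins (left out, the last holds). The fingers move at their own pace and stop on an object; "newtons" is the grip in N (left out, the last holds). Time passes only in rows, so rows that do not move let the fingers close. It gives the time, the measured TCP pose, the force and the opening at its end, in the units of the state.
- observe(): the state, without advancing time (a new reading comes with each control period).
- imaging.read_camera(name): name is "side" or "top"; returns a dict with "color" (400x640x3 uint8, red, green, blue), "z_map" (400x640 float32, m along the optical axis (not along the pixel's ray), 0 where there is no reading), "camera_matrix" (3x3 intrinsics, pixels), "k1" (the pictures are not rectified: a ray, as slopes to the right and down, at radius r is drawn at 1 + k1 r^2 times it, then the intrinsics apply), "cam_to_world" (4x4, takes a point from camera to world coordinates). Camera axes: x right, y up, looking along -z (the intrinsics and any distortion apply to the point x, -y, -z); pixel columns grow to the right and rows downward; lengths in m; the calibration is good to about 2 mm. A picture is of the moment at which its call begins.
- arm.sign_off(): hands the job in, once; it reports no verdict.
Trained networks look in a picture, given as the dict that the camera call returned (one of the last four; its "shot" number tells which), for a name from the list of things; names that differ only in an ending like _2 or _b are one class to them, and where a whole thing is asked for, a point or a joint stands for the part that bears it (a point fixed in the world has none). Each returns a list of dicts, best first, with "confidence" (0 to 1); they miss things now and then, are a little off and sometimes report something else, mostly with a low value. They report only what shows in the picture. A call takes as long as a camera call. They do not tell look-alikes from the thing itself.
- imaging.outline_of(picture, query): "pixels" (400x640 bool, what is visible of it) and "extent" ([left, top, width, height] as shares, 0 to 1, of the picture: columns of its width, rows of its height, round what is visible of it).
- imaging.spot_point(picture, query): "xy" ([column, row] as shares, 0 to 1, of the picture: columns of its width, rows of its height: a listed point, or the origin of a listed thing).
The state is a dict: "time": time; "joint_pos": joint angles; "joint_velocities": joint speeds; "tau": joint torques, N m; "tcp_pos": TCP position; "eef_rot": TCP orientation; "ft_force": force on the tool from outside, world axes, zero at the start; "wrist_torque": the same for the moment, N m; "width": finger opening in m.
Only numpy, scipy, OpenCV 4.12 (cv2) and the standard library are available. Lean on these libraries where they do the work, as an engineer would, in place of code of your own. Each camera call takes 0.05 s, during which the arm holds its last target.

## Working session

There is one attempt and no reset: what is moved stays moved. The work goes in short steps, Python scripts to look and compute and a tool call to move; the robot and the scene stay as the last step left them, time stands still between calls to the robot, and variables do not carry over. Pictures are saved under pics/ and viewed, and the job is handed in when it is done.

Besides the shell and the picture viewer there is one more tool, called after "Request:" as a command line: name --pt "numbers of a row" for each row, then --argument value for the rest. play_rows: Moves the arm, as the interface text tells. Its arguments: {"type":"object","properties":{"rows":{"type":"array","items":{"type":"array","items":{"type":"number"}}},"claw":{"type":"number"},"newtons":{"type":"number"}},"required":["rows"]}

```bash
mkdir -p pics
cat > h.py <<'E'
import numpy as np, cv2
from bench import observe, imaging, arm
def undist(pic,u,v):
    K=np.array(pic["camera_matrix"]);k=pic["k1"]
    xd=np.array([(u-K[0,2])/K[0,0],(v-K[1,2])/K[1,1]]);x=xd.copy()
    for _ in range(30): x=xd/(1+k*(x@x))
    return x
def ray(pic,u,v):
    x=undist(pic,u,v);T=np.array(pic["cam_to_world"])
    return T[:3,3],T[:3,:3]@np.array([x[0],-x[1],-1.])
def at_depth(pic,u,v,d=None):
    if d is None:
        z=pic["z_map"][int(v)-1:int(v)+2,int(u)-1:int(u)+2];z=z[z>0];d=np.median(z) if z.size else np.nan
    o,r=ray(pic,u,v);return o+r*d
def at_z(pic,u,v,z):
    o,r=ray(pic,u,v);return o+r*(z-o[2])/r[2]
def proj(pic,p):
    T=np.array(pic["cam_to_world"]);c=T[:3,:3].T@(np.array(p)-T[:3,3])
    x=np.array([c[0],-c[1]])/-c[2];x=x*(1+pic["k1"]*(x@x));K=np.array(pic["camera_matrix"])
    return K[0,0]*x[0]+K[0,2],K[1,1]*x[1]+K[1,2]
def save(img,n): cv2.imwrite("pics/"+n,cv2.cvtColor(img,cv2.COLOR_RGB2BGR))
E
python3 - <<'E'
from h import *
s=observe();print({k:np.round(v,3).tolist() for k,v in s.items()}, arm.tips_ahead)
for n in ("top","side"):
    p=imaging.read_camera(n);save(p["color"],n+"0.png")
    print(n,np.round(p["cam_to_world"],3).tolist(),p["camera_matrix"],p["k1"])
    for q in ["press","carrier","knob_mid","stop_face","hinge","grip_top","brass_stick","foot"]:
        for r in imaging.spot_point(p,q)[:3]:
            u,v=r["xy"][0]*640,r["xy"][1]*400
            print(q,round(r["confidence"],2),round(u,1),round(v,1),np.round(at_depth(p,u,v),3))
E
```

```text
{'time': 0.0, 'joint_pos': [-1.231, 0.616, -0.013, 1.425, 0.008, 1.103, -0.04], 'joint_velocities': [-0.001, 0.0, -0.003, 0.003, 0.0, -0.0, 0.001], 'tau': [0.001, -45.893, 0.209, -16.575, -0.061, 0.02, 0.0], 'tcp_pos': [0.232, 0.606, 0.217], 'eef_rot': [[-0.934, 0.358, -0.001], [0.358, 0.934, -0.002], [-0.0, -0.003, -1.0]], 'ft_force': [-0.728, -1.038, -0.78], 'wrist_torque': [-0.069, -0.011, -0.095], 'width': 0.093} 0.022
top [[-0.001, 0.985, -0.173, 0.389], [-1.0, -0.005, -0.023, 0.097], [-0.023, 0.173, 0.985, 1.139], [0.0, 0.0, 0.0, 1.0]] [[372.37362436   0.         322.32600557]
 [  0.         372.37362436 199.25412955]
 [  0.           0.           1.        ]] -0.016413750553283465
press 0.65 370.2 192.4 [ 0.591 -0.014  0.101]
carrier 0.94 443.6 259.8 [ 0.403 -0.239  0.005]
carrier 0.76 253.3 289.2 [0.317 0.33  0.006]
carrier 0.75 342.0 197.6 [0.588 0.063 0.033]
knob_mid 0.97 476.7 243.4 [ 0.449 -0.327  0.04 ]
knob_mid 0.89 228.8 267.8 [0.381 0.392 0.056]
knob_mid 0.76 313.8 203.9 [0.563 0.147 0.073]
stop_face 0.7 377.8 187.5 [ 0.603 -0.035  0.109]
hinge 0.93 372.4 168.1 [ 0.65
[... 414 characters left out ...]
741395834802
press 0.8 367.1 260.9 [ 0.587 -0.042  0.016]
carrier 0.75 220.3 244.5 [0.306 0.295 0.004]
carrier 0.74 347.2 241.3 [0.59 0.05 0.03]
carrier 0.72 253.9 202.2 [ 0.513  0.467 -0.001]
knob_mid 0.71 265.2 214.7 [0.477 0.322 0.031]
knob_mid 0.56 406.1 341.3 [ 0.437 -0.34   0.051]
knob_mid 0.54 322.4 224.2 [0.562 0.131 0.059]
stop_face 0.57 378.8 256.3 [ 0.608 -0.065  0.036]
hinge 0.86 377.1 208.8 [ 0.626 -0.03   0.162]
hinge 0.3 354.0 223.4 [0.681 0.13  0.015]
grip_top 0.63 345.5 208.1 [ 0.506 -0.047  0.216]
brass_stick 0.59 349.7 241.9 [0.594 0.043 0.03 ]
foot 0.6 368.3 248.7 [ 0.603 -0.027  0.042]
foot 0.22 317.0 269.0 [0.465 0.024 0.006]
foot 0.16 422.9 251.9 [ 0.747 -0.099  0.009]
```

View pics/top0.png

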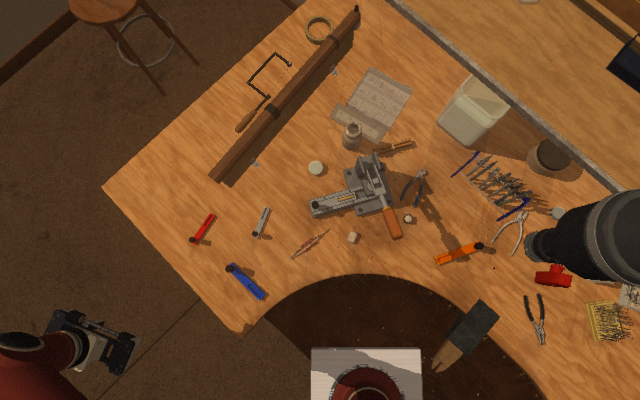

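View pics/side0.png

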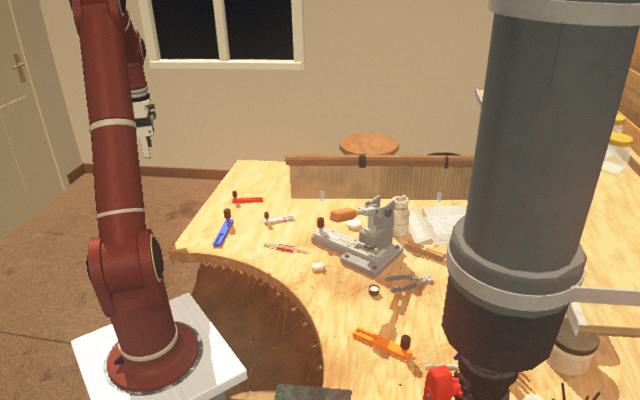

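Carrier look-alikes in the top picture are red (202,228), blue (245,282), orange (460,252), a small grey one (262,222), and the grey one in the press channel (335,200). Coloured ones are excluded and the channel one is the larger grey one, so that is my choice. I'll check it in a crop.

Run:
```python
from h import *
p=imaging.read_camera("top");s=imaging.read_camera("side")
a=cv2.resize(p["color"][140:260,240:440],None,fx=4,fy=4,interpolation=cv2.INTER_CUBIC)
b=cv2.resize(s["color"][180:290,290:440],None,fx=5,fy=5,interpolation=cv2.INTER_CUBIC)
save(a,"ctop.png");save(b,"cside.png")
np.savez("t.npz",z=p["z_map"])
for q in ["cutters","flux_cup","plaster_lump","small_pot","ring_clamp","tweezers"]:
    for r in imaging.spot_point(p,q)[:2]:
        u,v=r["xy"][0]*640,r["xy"][1]*400
        print(q,round(r["confidence"],2),round(u,1),round(v,1),np.round(at_depth(p,u,v),3))
```

```text
cutters 0.82 412.1 188.2 [ 0.623 -0.156 -0.002]
flux_cup 0.45 407.3 218.5 [ 0.526 -0.134  0.014]
plaster_lump 0.47 351.0 237.5 [0.47  0.037 0.015]
plaster_lump 0.44 407.2 219.1 [ 0.525 -0.133  0.014]
small_pot 0.44 315.7 167.0 [0.688 0.144 0.017]
ring_clamp 0.8 388.9 148.7 [ 0.746 -0.085  0.017]
ring_clamp 0.62 311.9 241.6 [0.459 0.156 0.001]
tweezers 0.52 312.0 244.3 [0.45  0.155 0.006]
```

View pics/ctop.png

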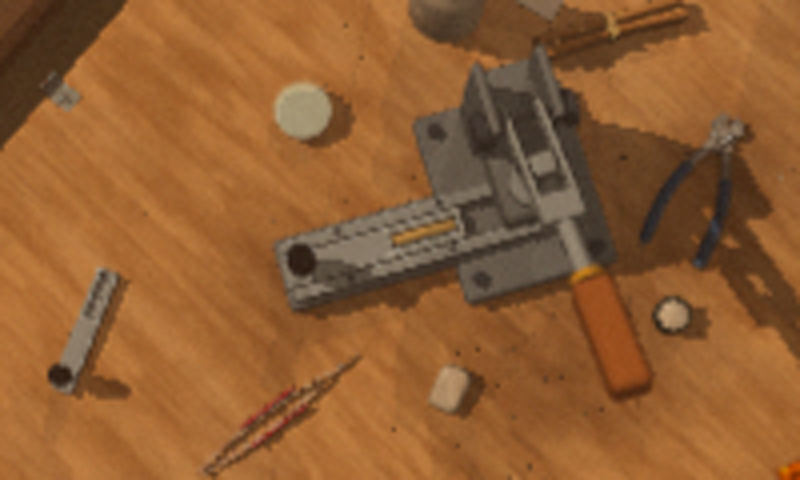

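View pics/cside.png

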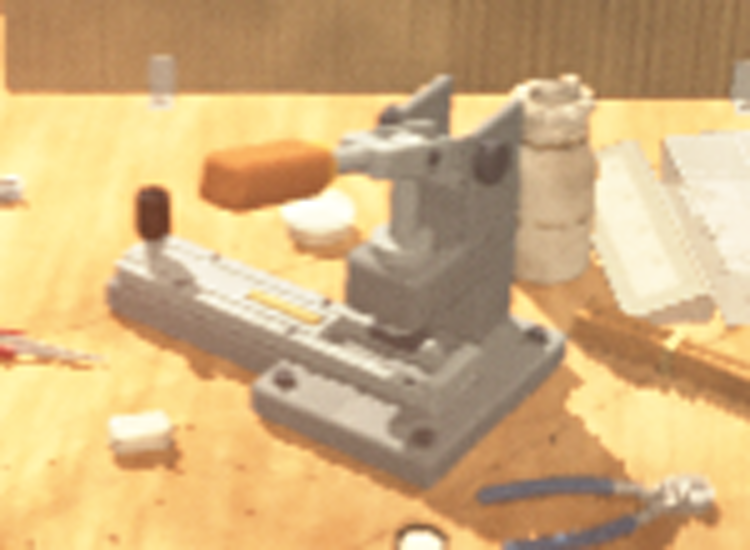

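The chosen grey carrier lies in the channel, with its knob at about (315,204) and the stick at (346,198) in the top view. Next I'll fit the press pose.

```bash
cat > fit.py <<'E'
from h import *
from scipy.optimize import least_squares
p=imaging.read_camera("top");s=imaging.read_camera("side")
g=[-.119,0,.220]
obs=[(p,g,(391.5,220.8)),(s,g,(344.5,208.5)),(p,[.036,0,.15],(372.4,168.1)),(s,[.036,0,.15],(377.1,208.8)),
 (p,"k",(315,204.4)),(s,"k",(320.4,218.6)),(p,"s",(345.8,198)),(s,"s",(347.2,241.4))]
def W(q,l,dz=0):
    c,si=np.cos(q[2]),np.sin(q[2]);return np.array([q[0]+c*l[0]-si*l[1],q[1]+si*l[0]+c*l[1],l[2]])
def loc(l,d):
    return [0,d+.095,.074] if l=="k" else [0,d,.034] if l=="s" else l
def res(q):
    r=[]
    for pic,l,px in obs:
        r+=list(np.array(proj(pic,W(q,loc(l,q[3]))))-px)
    return np.array(r)
for y0 in (.3,):
    f=least_squares(res,[.59,-.02,y0,.07],loss="soft_l1");q=f.x
    print(np.round(q,4),np.degrees(q[2]));print(np.round(res(q).reshape(-1,2),1))
for n,l in [("knob",[0,q[3]+.095,.06]),("knob_home",[0,.095,.06]),("grip0",g),("gripL",[-.134,0,.163]),("stick",[0,q[3],.034]),("stop",[0,-.03,.026]),("end",[0,.185,.032])]: print(n,np.round(W(q,l),4))
# depth clouds
for pic,nm in((p,"top"),(s,"side")):
    for qn in("knob_mid","grip_top"):
        for o in imaging.outline_of(pic,qn)[:5]:
            vv,uu=np.nonzero(o["pixels"]);P=np.array([at_depth(pic,u,v,pic["z_map"][v,u]) for u,v in zip(uu,vv) if pic["z_map"][v,u]>0])
            if len(P)>5: print(nm,qn,round(o["confidence"],2),len(P),np.round(np.median(P,0),3),np.round(np.percentile(P,[5,95],axis=0),3).tolist())
# overlay
for pic,nm,x0,y0,x1,y1 in((p,"top",240,140,440,260),(s,"side",290,180,450,290)):
    im=cv2.resize(pic["color"][y0:y1,x0:x1],None,fx=4,fy=4,interpolation=cv2.INTER_CUBIC)
    def L(a,b,c):
        A,B=[tuple(int(round(4*(w-o+.5))) for w,o in zip(proj(pic,W(q,t)),(x0,y0))) for t in(a,b)];cv2.line(im,A,B,c,1)
    for x in(-.013,.013): L([x,-.03,.032],[x,.185,.032],(0,255,0))
    d=q[3]
    for x in(-.012,.012): L([x,d-.03,.032],[x,d+.11,.032],(255,0,0))
    L([-.012,d-.03,.032],[.012,d-.03,.032],(255,0,0))
    L([0,d+.095,.06],[0,d+.095,.074],(255,0,255))
    L([.036,-.02,.15],[.036,.02,.15],(0,0,255));L(g,[.036,0,.15],(0,255,255))
    t=np.array([-155,0,70])/170.1; 
    for e in(-.04,.04):
        c=np.array(g)+e*np.array([-.94,0,.344]);L(c+[0,-.014,0],c+[0,.014,0],(0,255,255))
    save(im,"ov_%s.png"%nm)
E
python3 fit.py
```

```text
[ 0.6097 -0.0226  0.2769  0.0763] 15.864474118753826
[[ 1.1  0.2]
 [-0.2  0.8]
 [-1.4  1.5]
 [ 0.6 -0.7]
 [ 0.3 -0.5]
 [-0.1 -0.6]
 [ 0.4 -0.6]
 [-0.5 -1.2]]
knob [0.5629 0.1422 0.06  ]
knob_home [0.5838 0.0688 0.06  ]
grip0 [ 0.4953 -0.0552  0.22  ]
gripL [ 0.4808 -0.0593  0.163 ]
stick [0.5889 0.0508 0.034 ]
stop [ 0.6179 -0.0515  0.026 ]
end [0.5592 0.1553 0.032 ]
top knob_mid 0.96 449 [0.344 0.356 0.012] [[0.298, 0.306, 0.002], [0.389, 0.398, 0.054]]
top knob_mid 0.85 383 [ 0.426 -0.287  0.012] [[0.399, -0.333, 0.005], [0.448, -0.225, 0.054]]
top knob_mid 0.77 258 [0.497 0.492 0.008] [[0.457, 0.464, 0.001], [0.539, 0.515, 0.041]]
top knob_mid 0.56 382 [0.575 0.094 0.032] [[0.554, 0.03, 0.026], [0.599, 0.152, 0.074]]
top knob_mid 0.47 197 [0.515 0.314 0.008] [[0.478, 0.296, 0.001], [0.556, 0.328, 0.038]]
top grip_top 0.86 683 [ 0.519 -0.044  0.21 ] [[0.457, -0.069, 0.161], [0.628, -0.009, 0.232]]
top grip_top 0.75 312 [ 0.631 -0.171  0.008] [[0.581, -0.192, -0.001], [0.678, -0.121, 0.013]]
side knob_mid 0.89 910 [ 0.426 -0.292  0.01 ] [[0.395, -0.343, -0.001], [0.448, -0.221, 0.052]]
side knob_mid 0.82 334 [0.352 0.357 0.01 ] [[0.297, 0.299, 0.001], [0.388, 0.396, 0.051]]
side knob_mid 0.75 255 [0.569 0.125 0.032] [[0.554, 0.065, 0.028], [0.594, 0.149, 0.071]]
side knob_mid 0.74 166 [0.512 0.311 0.006] [[0.478, 0.29, -0.0], [0.559, 0.325, 0.03]]
side knob_mid 0.71 208 [0.49  0.497 0.006] [[0.457, 0.461, -0.003], [0.542, 0.537, 0.037]]
side grip_top 0.58 480 [ 0.509 -0.061  0.207] [[0.455, -0.078, 0.153], [0.637, -0.024, 0.229]]
```

View pics/ov_top.png

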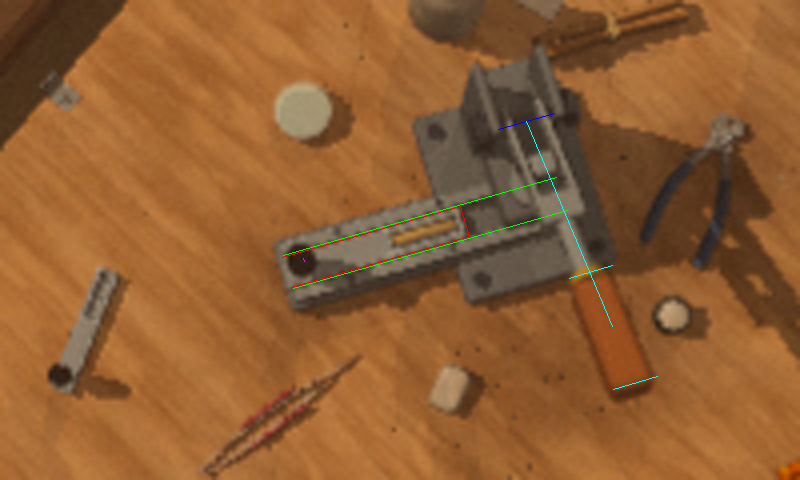

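View pics/ov_side.png

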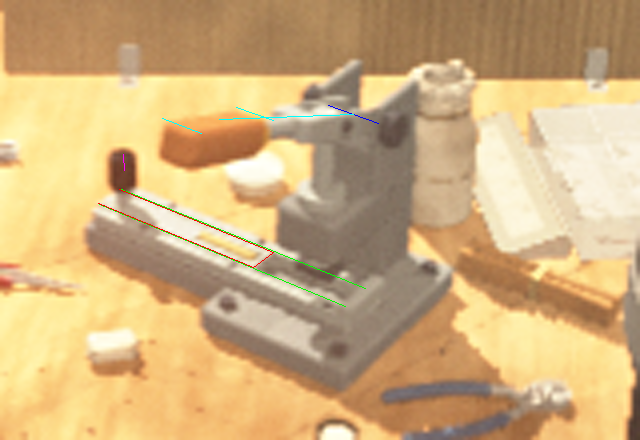

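The overlay matches the press and carrier to about 1–2 mm: press at (0.610, -0.023), yaw about 16°, and the carrier 76 mm from home. I'm moving to above the knob with the jaws along the press x axis.

Request:
play_rows --pt "2.76 -3.87 0 0 0 -4.4" --pt "2.76 -3.87 0 0 0 -4.4" --pt "2.76 -3.87 0 0 0 -4.4" --pt "2.76 -3.87 0 0 0 -4.4" --pt "2.76 -3.87 0 0 0 -4.4" --pt "2.76 -3.87 0 0 0 -4.4" --pt "2.76 -3.87 0 0 0 -4.4" --pt "2.76 -3.87 0 0 0 -4.4" --pt "2.76 -3.87 0 0 0 -4.4" --pt "2.76 -3.87 -2 0 0 -4.4" --pt "2.76 -3.87 -3 0 0 -4.4" --pt "2.76 -3.87 -3 0 0 -4.4" --claw -1

```text
time: 3.1
tcp_pos: [0.5648, 0.1417, 0.1382]
eef_rot: [[-0.278, 0.961, 0.001], [0.961, 0.278, 0.001], [0.0, 0.002, -1.0]]
ft_force: [0.0, 0.3, 0.1]
width: 0.093
```

Request:
play_rows --pt "0 0 0 0 0 0" --pt "0 0 0 0 0 0"

```text
time: 3.35
tcp_pos: [0.5636, 0.1436, 0.1387]
eef_rot: [[-0.281, 0.96, -0.0], [0.96, 0.281, 0.001], [0.001, 0.0, -1.0]]
ft_force: [-0.3, -0.4, 0.2]
width: 0.093
```

Run:
```python
from h import *
s=observe();R=s["eef_rot"];print(np.round(s["tcp_pos"],4),np.round(R,3).tolist(),np.round(s["ft_force"],2),np.round(s["joint_pos"],2))
p=imaging.read_camera("side");save(cv2.resize(p["color"][120:300,230:470],None,fx=3,fy=3),"s1.png")
```

```text
[0.5636 0.1436 0.1387] [[-0.281, 0.96, -0.0], [0.96, 0.281, 0.001], [0.001, 0.0, -1.0]] [-0.32 -0.36  0.17] [-0.44  0.61  0.25  1.73 -0.19  0.83  0.18]
```

View pics/s1.png

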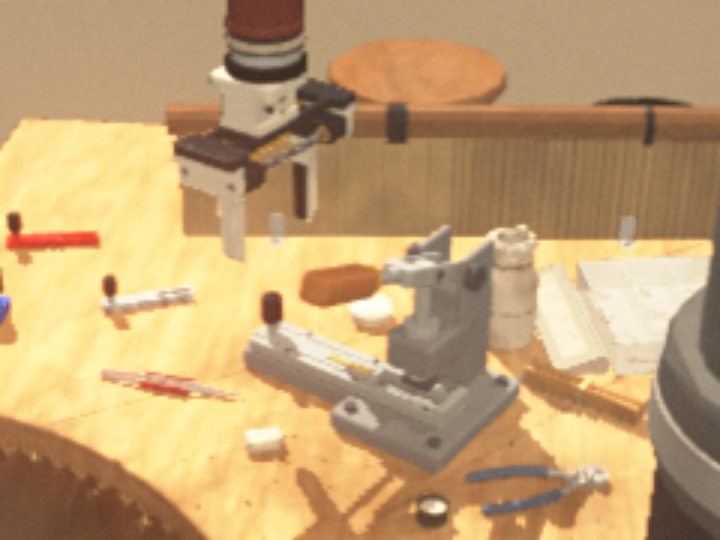

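The side view shows the open gripper straight above the knob, with the jaws either side of it. Descending 7.5 cm to grasp.

Request:
play_rows --pt "-0.05 -0.1 -1.9 0 0 0" --pt "0 0 -1.9 0 0 0" --pt "0 0 -1.9 0 0 0" --pt "0 0 -1.8 0 0 0" --pt "0 0 0 0 0 0" --pt "0 0 0 0 0 0"

```text
time: 4.15
tcp_pos: [0.5637, 0.1429, 0.0648]
eef_rot: [[-0.281, 0.96, 0.002], [0.96, 0.281, 0.001], [0.001, 0.002, -1.0]]
ft_force: [-0.2, -0.2, 0.6]
width: 0.0931
```

Request:
play_rows --pt "0 0 0 0 0 0" --pt "0 0 0 0 0 0" --pt "0 0 0 0 0 0" --pt "0 0 0 0 0 0" --pt "0 0 0 0 0 0" --pt "0 0 0 0 0 0" --pt "0 0 0 0 0 0" --pt "0 0 0 0 0 0" --claw 1 --newtons 10

```text
time: 5.15
tcp_pos: [0.5636, 0.1417, 0.0636]
eef_rot: [[-0.28, 0.96, 0.001], [0.96, 0.28, 0.0], [-0.0, 0.001, -1.0]]
ft_force: [1.2, -0.1, 0.1]
width: 0.0218
```

Grip closed at 22 mm on the knob. Sliding most of the way home now.

Request:
play_rows --pt "0.15 -0.52 0 0 0 0" --pt "0.3 -1.04 0 0 0 0" --pt "0.3 -1.04 0 0 0 0" --pt "0.3 -1.04 0 0 0 0" --pt "0.3 -1.04 0 0 0 0" --pt "0.3 -1.04 0 0 0 0" --pt "0 0 0 0 0 0"

```text
time: 6.02
tcp_pos: [0.5804, 0.0813, 0.0636]
eef_rot: [[-0.277, 0.961, 0.001], [0.961, 0.277, -0.003], [-0.003, 0.0, -1.0]]
ft_force: [0.8, -2.0, 0.6]
width: 0.0219
```

Request:
play_rows --pt "0.08 -0.29 0 0 0 0" --pt "0.08 -0.29 0 0 0 0" --pt "0 0 0 0 0 0"

```text
time: 6.4
tcp_pos: [0.5812, 0.0792, 0.0636]
eef_rot: [[-0.28, 0.96, -0.0], [0.96, 0.28, 0.001], [0.001, -0.0, -1.0]]
ft_force: [-1.1, 0.8, 1.9]
width: 0.0218
```

Request:
play_rows --pt "0.08 -0.29 0 0 0 0" --pt "0.08 -0.29 0 0 0 0" --pt "0.08 -0.29 0 0 0 0" --pt "0 0 0 0 0 0"

```text
time: 6.9
tcp_pos: [0.5839, 0.0689, 0.0636]
eef_rot: [[-0.279, 0.96, 0.0], [0.96, 0.279, -0.001], [-0.001, 0.0, -1.0]]
ft_force: [0.3, 0.4, 1.5]
width: 0.0218
```

Request:
play_rows --pt "0.04 -0.15 0 0 0 0" --pt "0.04 -0.15 0 0 0 0" --pt "0 0 0 0 0 0"

```text
time: 7.28
tcp_pos: [0.5844, 0.0672, 0.0635]
eef_rot: [[-0.28, 0.96, -0.0], [0.96, 0.28, 0.0], [0.0, -0.0, -1.0]]
ft_force: [-0.7, 2.4, 0.9]
width: 0.0214
```

Run:
```python
from h import *
p=imaging.read_camera("side");save(cv2.resize(p["color"][150:290,290:450],None,fx=5,fy=5),"s2.png")
s=observe();print(s["tcp_pos"],s["ft_force"])
```

```text
[0.58438404 0.06719734 0.06354144] [-0.85638017  2.45126382  1.54280947]
```

View pics/s2.png

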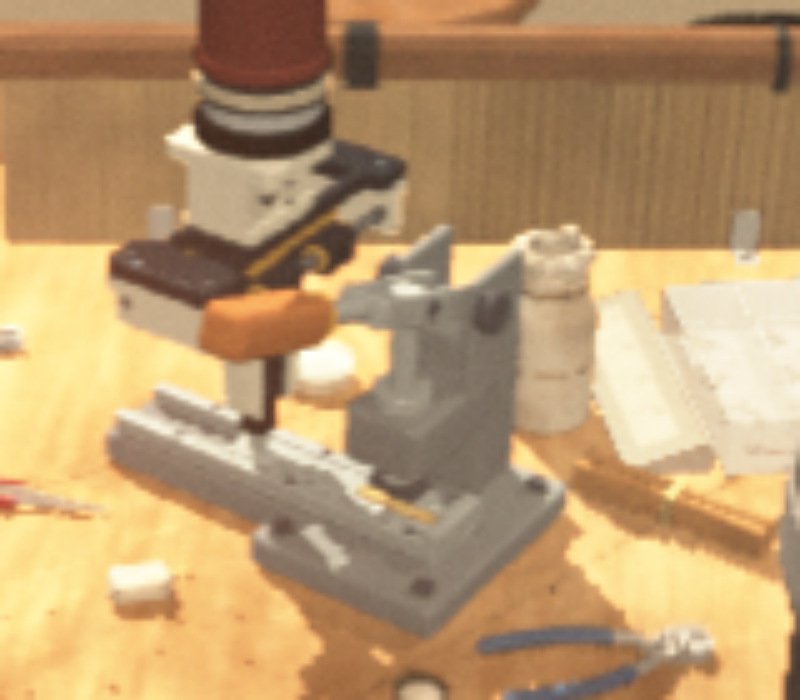

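The stick is now under the foot and close to the stop, with only 2.4 N of resistance so far. I'll push on until the stop answers.

Request:
play_rows --pt "0.06 -0.19 0 0 0 0" --pt "0.06 -0.19 0 0 0 0" --pt "0 0 0 0 0 0"

```text
time: 7.7
tcp_pos: [0.5844, 0.0671, 0.0635]
eef_rot: [[-0.282, 0.959, -0.003], [0.959, 0.282, 0.005], [0.006, -0.001, -1.0]]
ft_force: [-1.7, 8.4, 3.4]
width: 0.0216
```

The carrier has stalled: no motion for a 4 mm command, 8.4 N reaction, and the position matches the expected home. I'll relax the push, open and lift.

Request:
play_rows --pt "-0.1 0.35 0 0 0 0" --pt "0 0 0 0 0 0"

```text
time: 7.95
tcp_pos: [0.5844, 0.0671, 0.0635]
eef_rot: [[-0.28, 0.96, -0.001], [0.96, 0.28, 0.001], [0.001, -0.0, -1.0]]
ft_force: [-1.7, 4.7, 2.8]
width: 0.0215
```

Request:
play_rows --pt "0 0 0 0 0 0" --pt "0 0 0 0 0 0" --pt "0 0 0 0 0 0" --pt "0 0 0 0 0 0" --pt "0 0 0 0 0 0" --claw -0.2

```text
time: 8.57
tcp_pos: [0.5847, 0.0664, 0.0635]
eef_rot: [[-0.28, 0.96, 0.0], [0.96, 0.28, -0.0], [-0.0, -0.0, -1.0]]
ft_force: [-0.1, -0.5, 0.1]
width: 0.0555
```

Request:
play_rows --pt "0 0 3 0 0 0" --pt "0 0 5 0 0 0" --pt "0 0 5 0 0 0" --pt "0 0 5 0 0 0" --pt "0 0 3 0 0 0" --pt "0 0 0 0 0 0" --pt "0 0 0 0 0 0"

```text
time: 9.45
tcp_pos: [0.5837, 0.0666, 0.2722]
eef_rot: [[-0.28, 0.96, -0.003], [0.96, 0.28, -0.0], [0.001, -0.003, -1.0]]
ft_force: [-0.5, 0.4, -0.2]
width: 0.0559
```

Run:
```python
from h import *
p=imaging.read_camera("side");save(cv2.resize(p["color"][150:290,290:450],None,fx=5,fy=5),"s3.png")
t=imaging.read_camera("top");save(cv2.resize(t["color"][140:260,260:440],None,fx=4,fy=4),"t3.png")
s=observe();print(s["tcp_pos"],s["ft_force"],s["width"])
for r in imaging.spot_point(p,"knob_mid"):
    u,v=r["xy"][0]*640,r["xy"][1]*400; print(round(r["confidence"],2),u,v,at_z(p,u,v,.06).round(4))
```

```text
[0.58362129 0.06656726 0.27159558] [ 0.25091246 -0.5866085   0.11183164] 0.055792503117670485
0.77 342.08 232.52 [0.5788 0.0593 0.06  ]
0.76 406.528 343.68 [ 0.4264 -0.3514  0.06  ]
0.58 235.072 197.92000000000002 [0.4302 0.4304 0.06  ]
0.53 226.49599999999998 212.32000000000002 [0.3675 0.3643 0.06  ]
0.49 265.472 216.6 [0.4502 0.2684 0.06  ]
```

View pics/s3.png

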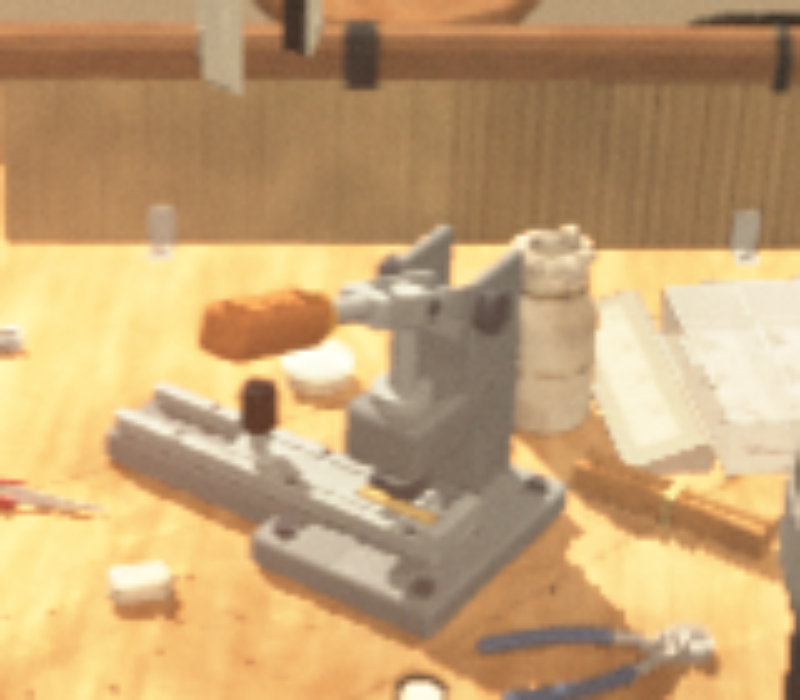

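View pics/t3.png

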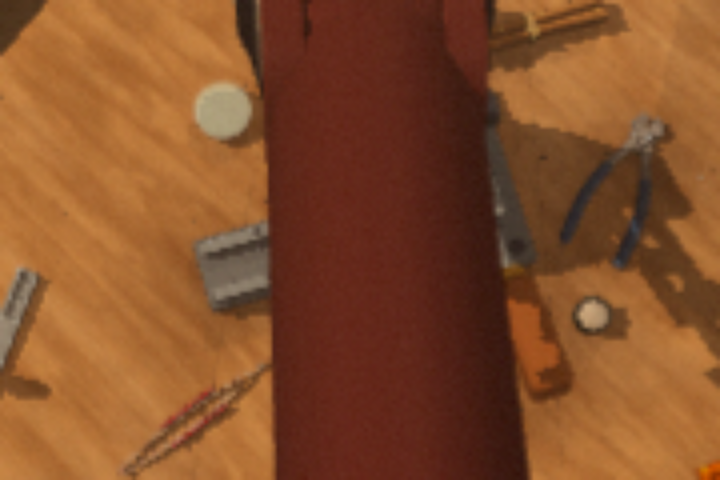

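The side view shows the knob at about (341.6,230) and the stick under the foot, with the carrier's front at the stop. I'll check the knob against the fitted press frame.

Run:
```python
from h import *
p=imaging.read_camera("side")
P0=at_z(p,320.4,218.6,.074);P1=at_z(p,341.8,226.8,.074);print(P0,P1,np.linalg.norm(P1-P0))
x0,y0=290,150
c=np.array([.6097,-.0226]);a=.2769
def W(l): return np.array([c[0]+np.cos(a)*l[0]-np.sin(a)*l[1],c[1]+np.sin(a)*l[0]+np.cos(a)*l[1],l[2]])
im=cv2.resize(p["color"][y0:290,x0:450],None,fx=5,fy=5,interpolation=cv2.INTER_CUBIC)
def L(A,B,col):
    A,B=[tuple(int(round(5*(w-o+.5))) for w,o in zip(proj(p,W(t)),(x0,y0))) for t in(A,B)];cv2.line(im,A,B,col,1)
for d,col in((0,(255,0,0)),(.004,(0,255,0))):
    L([0,d+.095,.046],[0,d+.095,.074],col);L([-.012,d+.110,.032],[.012,d+.110,.032],col);L([-.012,d-.03,.032],[.012,d-.03,.032],col);L([-.005,d+.024,.034],[.005,d+.024,.034],col);L([-.005,d-.024,.034],[.005,d-.024,.034],col)
save(im[150:,:],"s4.png")
```

```text
[0.56115294 0.13919438 0.074     ] [0.5831711  0.06618777 0.074     ] 0.07625460308893879
```

View pics/s4.png

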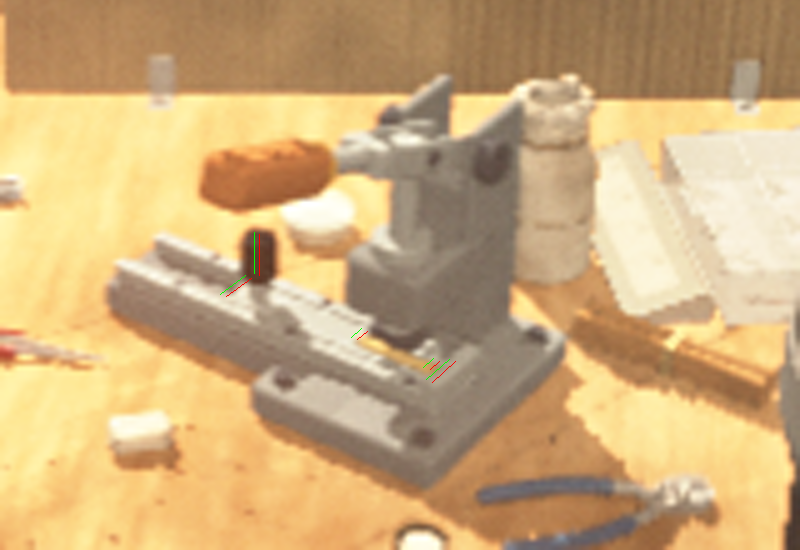

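The carrier is home: knob travel was 76.3 mm, and the model drawn at home matches the knob and stick. Now closing the fingers and moving over the grip.

Request:
play_rows --pt "0 0 1.5 0 0 0" --pt "-1.7 -2.1 0.5 0 0 0" --pt "-1.7 -2.1 0 0 0 0" --pt "-1.7 -2.1 0 0 0 0" --pt "-1.7 -2.1 0 0 0 0" --pt "-1.7 -2.1 0 0 0 0" --pt "-1.7 -2.1 0 0 0 0" --pt "0 0 0 0 0 0" --pt "0 0 0 0 0 0" --pt "0 0 0 0 0 0" --claw 1 --newtons 20

```text
time: 10.9
tcp_pos: [0.4835, -0.0581, 0.2936]
eef_rot: [[-0.282, 0.959, 0.0], [0.959, 0.282, 0.0], [0.0, 0.0, -1.0]]
ft_force: [0.2, 0.3, -0.5]
width: 0.0002
```

Run:
```python
from h import *
p=imaging.read_camera("side");save(cv2.resize(p["color"][130:270,290:450],None,fx=5,fy=5),"s5.png")
t=imaging.read_camera("top");save(cv2.resize(t["color"][140:260,260:440],None,fx=4,fy=4),"t5.png")
s=observe();print(s["tcp_pos"],s["ft_force"],s["width"],np.round(s["joint_pos"],2))
```

```text
[ 0.48319665 -0.0585038   0.29340823] [ 0.38954756 -0.54415411 -0.81949294] 0.0006155473406152639 [-0.16  0.29  0.31  1.77 -0.1   1.09  0.47]
```

View pics/s5.png

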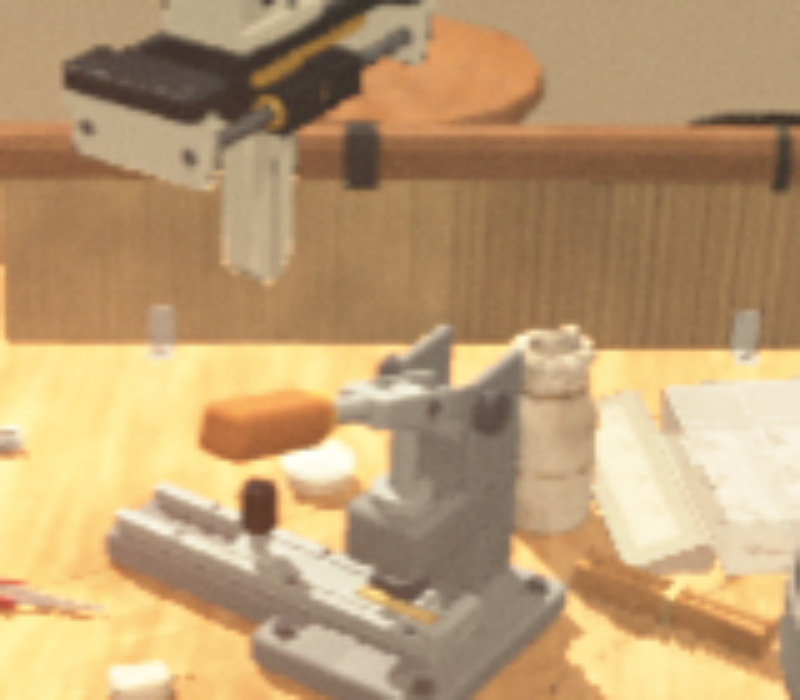

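View pics/t5.png

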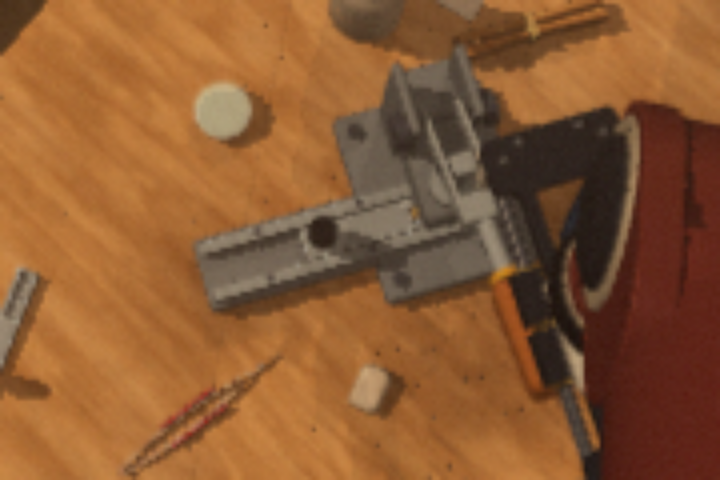

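The closed fingers are in line above the grip, and the carrier is still home (knob at about (340,198) in the top view). Descending to first contact.

Request:
play_rows --pt "-0.1 0 -1.2 0 0 0" --pt "0 0 -1.2 0 0 0" --pt "0 0 -0.8 0 0 0" --pt "0 0 -0.5 0 0 0" --pt "0 0 -0.5 0 0 0" --pt "0 0 -0.5 0 0 0" --pt "0 0 0 0 0 0" --pt "0 0 0 0 0 0"

```text
time: 12.0
tcp_pos: [0.4818, -0.0595, 0.2467]
eef_rot: [[-0.28, 0.96, 0.0], [0.96, 0.28, 0.0], [-0.0, 0.0, -1.0]]
ft_force: [0.3, 0.3, 0.7]
width: 0.0008
```

Run:
```python
from h import *
p=imaging.read_camera("side");save(cv2.resize(p["color"][130:270,290:450],None,fx=5,fy=5),"s6.png")
s=observe();print(s["tcp_pos"],s["ft_force"])
```

```text
[ 0.48184466 -0.05949043  0.24676005] [-0.12385948 -0.26514724 -0.41904718]
```

View pics/s6.png

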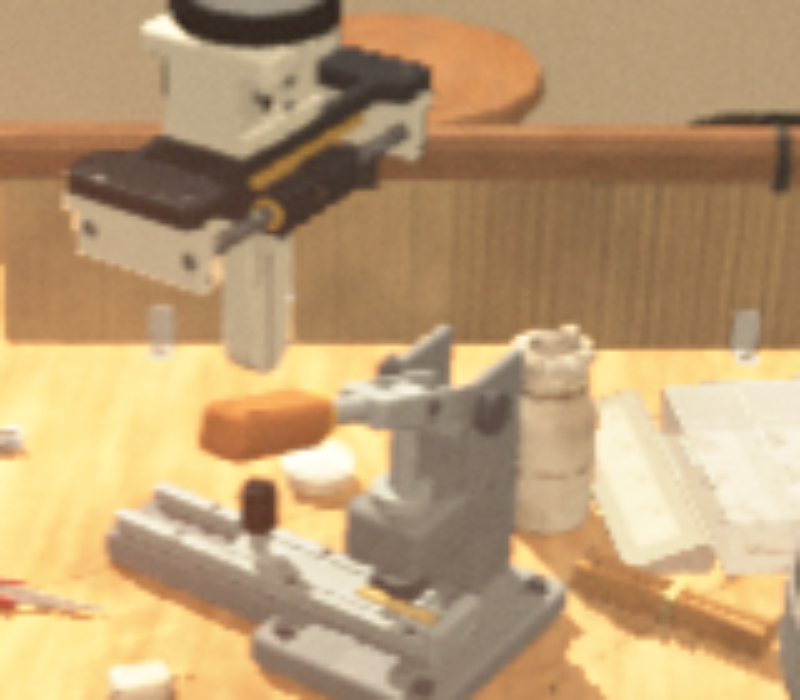

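Run:
```python
from h import *
p=imaging.read_camera("side");t=imaging.read_camera("top")
T=observe()["tcp_pos"]
tip=T-[0,0,.022]
print("tip crop",[(w-o)*5 for w,o in zip(proj(p,tip),(290,130))])
for g in([.4953,-.0552,.22],[.4953,-.0552,.207]): print("grip crop",[(w-o)*5 for w,o in zip(proj(p,g),(290,130))])
# cloud of orange pixels
for nm,pic in(("side",p),("top",t)):
    hsv=cv2.cvtColor(pic["color"],cv2.COLOR_RGB2HSV);z=pic["z_map"]
    P=[]
    for v in range(140,260):
        for u in range(300,440):
            h,s_,vv=hsv[v,u]
            if z[v,u]>0 and h<16 and s_>130:
                w=at_depth(pic,u,v,z[v,u])
                if .1<w[2]<.28: P.append(w)
    P=np.array(P);c=np.array([.6097,-.0226]);a=.2769;d=P[:,:2]-c
    lx=d@[np.cos(a),np.sin(a)];ly=d@[-np.sin(a),np.cos(a)]
    print(nm,len(P),"ly",np.percentile(ly,[2,50,98]).round(3))
    for b in np.arange(-.17,-.06,.01):
        m=(lx>b)&(lx<b+.01)
        if m.sum()>3: print(round(b+.005,3),m.sum(),np.percentile(P[m,2],[10,50,90,98]).round(3),np.percentile(ly[m],[2,98]).round(3))
```

```text
tip crop [np.float64(254.69987117348893), np.float64(400.33468673749667)]
grip crop [np.float64(271.40648315462784), np.float64(396.53623638752106)]
grip crop [np.float64(271.2933826641327), np.float64(419.7594253024337)]
side 1003 ly [-0.015  0.07   0.371]
-0.165 51 [0.212 0.218 0.226 0.228] [-0.012  0.011]
-0.155 66 [0.215 0.227 0.232 0.232] [-0.016  0.01 ]
-0.145 28 [0.207 0.22  0.228 0.23 ] [-0.016 -0.001]
-0.135 28 [0.205 0.215 0.224 0.227] [-0.017 -0.008]
-0.125 21 [0.203 0.215 0.222 0.223] [-0.017 -0.008]
-0.115 24 [0.198 0.209 0.217 0.218] [-0.017 -0.008]
-0.105 21 [0.197 0.206 0.215 0.216] [-0.017 -0.007]
-0.095 15 [0.195 0.205 0.209 0.211] [-0.016 -0.008]
-0.085 6 [0.195 0.201 0.206 0.208] [-0.014 -0.011]
top 60 ly [-0.033  0.014  0.015]
-0.135 5 [0.206 0.211 0.218 0.22 ] [0.014 0.015]
-0.125 7 [0.204 0.213 0.22  0.221] [0.013 0.015]
-0.115 7 [0.202 0.211 0.214 0.215] [0.014 0.015]
-0.105 6 [0.201 0.209 0.211 0.211] [0.013 0.015]
-0.095 11 [0.198 0.208 0.21  0.212] [-0.006  0.015]
-0.085 12 [0.203 0.207 0.21  0.21 ] [-0.007  0.013]
```

Run:
```python
from h import *
p=imaging.read_camera("side");T=observe()["tcp_pos"];print(T)
for cu,cv in((250,340),(250,355),(262,355),(265,362),(280,350)):
    u,v=290+cu/5,130+cv/5; print(cu,cv,at_depth(p,u,v).round(4))
c=np.array([.6097,-.0226]);a=.2769;d=T[:2]-c;print(d@[np.cos(a),np.sin(a)],d@[-np.sin(a),np.cos(a)])
```

```text
[ 0.48182304 -0.05942805  0.24675019]
250 340 [ 0.4693 -0.0719  0.2673]
250 355 [ 0.4691 -0.0722  0.2596]
262 355 [ 0.4762 -0.0721  0.2571]
265 362 [ 0.4782 -0.0718  0.2525]
280 350 [ 0.4902 -0.0679  0.253 ]
-0.1330736755111809 -0.0004668037892295169
```

The visible tips sit about 20 mm higher than `tips_ahead` implies, so I'll judge by contact force and camera rather than TCP height. Continuing down in small steps.

Request:
play_rows --pt "0 0 -0.4 0 0 0" --pt "0 0 -0.4 0 0 0" --pt "0 0 0 0 0 0" --pt "0 0 0 0 0 0"

```text
time: 12.7
tcp_pos: [0.4817, -0.0594, 0.2385]
eef_rot: [[-0.28, 0.96, -0.0], [0.96, 0.28, 0.0], [0.0, -0.0, -1.0]]
ft_force: [-0.1, -0.2, -0.4]
width: 0.0004
```

Request:
play_rows --pt "0 0 -0.4 0 0 0" --pt "0 0 -0.4 0 0 0" --pt "0 0 0 0 0 0" --pt "0 0 0 0 0 0"

```text
time: 13.2
tcp_pos: [0.4817, -0.0594, 0.2305]
eef_rot: [[-0.28, 0.96, -0.0], [0.96, 0.28, 0.0], [0.0, -0.0, -1.0]]
ft_force: [-0.1, -0.5, 0.8]
width: 0.0005
```

Run:
```python
from h import *
p=imaging.read_camera("side");save(cv2.resize(p["color"][130:270,290:450],None,fx=5,fy=5),"s7.png")
s=observe();print(s["tcp_pos"],s["ft_force"])
```

```text
[ 0.48174424 -0.05947071  0.23062381] [ 0.11843247  1.21773194 -0.05087966]
```

View pics/s7.png

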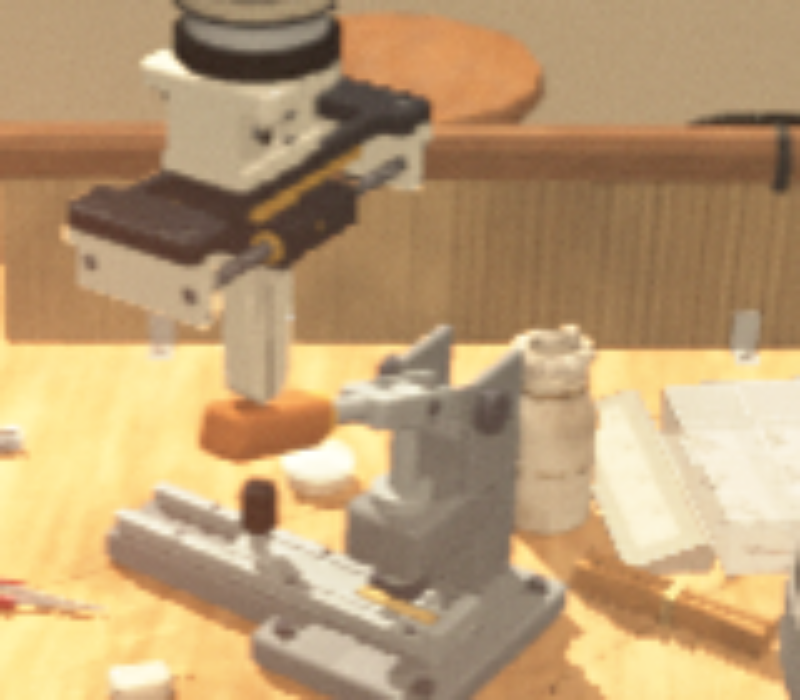

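The fingertips are just above the grip top now. Small steps on to contact.

Request:
play_rows --pt "0 0 -0.4 0 0 0" --pt "0 0 -0.2 0 0 0" --pt "0 0 0 0 0 0" --pt "0 0 0 0 0 0"

```text
time: 13.75
tcp_pos: [0.4817, -0.0596, 0.2247]
eef_rot: [[-0.28, 0.96, 0.0], [0.96, 0.28, -0.0], [-0.0, 0.0, -1.0]]
ft_force: [-1.1, -0.3, 3.1]
width: 0.0005
```

Request:
play_rows --pt "0 0 -0.4 0 0 0" --pt "0 0 -0.4 0 0 0" --pt "0 0 0 0 0 0" --pt "0 0 0 0 0 0"

```text
time: 14.25
tcp_pos: [0.4817, -0.0594, 0.2165]
eef_rot: [[-0.28, 0.96, -0.0], [0.96, 0.28, 0.0], [0.0, -0.0, -1.0]]
ft_force: [-0.3, -0.5, 2.6]
width: 0.0004
```

Run:
```python
from h import *
p=imaging.read_camera("side");save(cv2.resize(p["color"][130:270,290:450],None,fx=5,fy=5),"s8.png")
s=observe();print(s["tcp_pos"],s["ft_force"])
```

```text
[ 0.48171359 -0.05941511  0.21657214] [-0.92360259 -0.90109417  3.03880814]
```

View pics/s8.png

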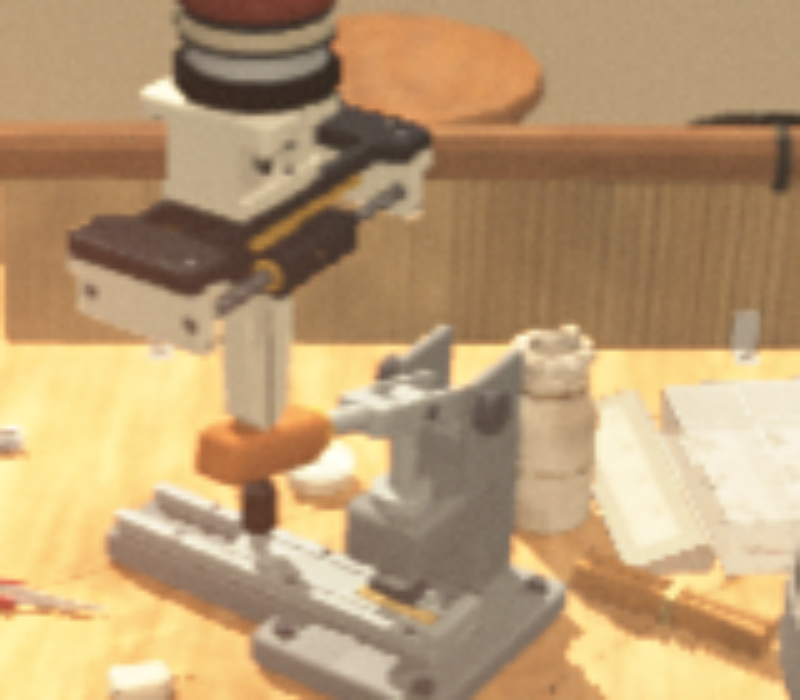

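Contact was at TCP z of about 0.226, and the handle is moving down under about 3 N. Level should come near TCP z 0.159. Going to about 0.178, then measuring the angle.

Request:
play_rows --pt "0 0 -0.6 0 0 0" --pt "0 0 -0.6 0 0 0" --pt "0 0 -0.6 0 0 0" --pt "0 0 -0.6 0 0 0" --pt "0 0 -0.6 0 0 0" --pt "0 0 -0.4 0 0 0" --pt "0 0 0 0 0 0" --pt "0 0 0 0 0 0"

```text
time: 15.3
tcp_pos: [0.4806, -0.0596, 0.1822]
eef_rot: [[-0.279, 0.96, -0.002], [0.96, 0.279, 0.0], [0.001, -0.002, -1.0]]
ft_force: [-3.9, -1.0, 5.3]
width: 0.0001
```

```bash
cat > ang.py <<'E'
from h import *
import sys
p=imaging.read_camera("side")
s=observe();print(s["tcp_pos"],s["ft_force"])
hsv=cv2.cvtColor(p["color"],cv2.COLOR_RGB2HSV);z=p["z_map"];P=[];px=[]
for v in range(195,260):
    for u in range(320,365):
        h,s_,vv=hsv[v,u]
        if z[v,u]>0 and h<16 and s_>130:
            w=at_depth(p,u,v,z[v,u])
            if .12<w[2]<.28: P.append(w)
P=np.array(P);c=np.array([.6097,-.0226]);a=.2769;d=P[:,:2]-c
lx=d@[np.cos(a),np.sin(a)];ly=d@[-np.sin(a),np.cos(a)]
X=[];lo=[];hi=[]
for b in np.arange(-.165,-.09,.01):
    m=(lx>b)&(lx<b+.01)&(ly<-.006)
    if m.sum()>5: X.append(b+.005);lo.append(np.percentile(P[m,2],5));hi.append(np.percentile(P[m,2],97))
print(np.round(X,3),np.round(lo,3),np.round(hi,3))
for q in(lo,hi):
    k=np.polyfit(X,q,1);print("slope angle",-np.arctan(k[0]),"handle ~",.35+np.arctan(k[0]))
save(cv2.resize(p["color"][140:280,290:450],None,fx=5,fy=5),sys.argv[1])
E
python3 ang.py s9.png
```

```text
[ 0.48058673 -0.05960388  0.18223315] [-4.3854348  -1.16697266  4.61226196]
[-0.16 -0.15 -0.14 -0.13 -0.12 -0.11 -0.1 ] [0.164 0.163 0.162 0.158 0.16  0.159 0.159] [0.278 0.216 0.272 0.18  0.186 0.179 0.176]
slope angle 0.09518466442500988 handle ~ 0.2548153355749901
slope angle 1.0305998682483306 handle ~ -0.6805998682483306
```

View pics/s9.png

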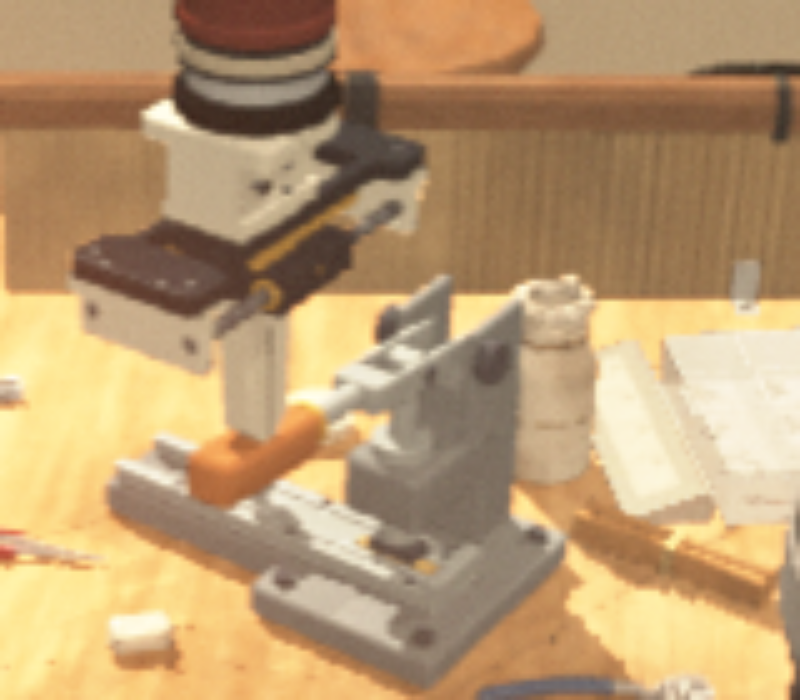

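The handle is at about 0.25 rad and the foot is close to the stick. A further 1.6 cm down.

Request:
play_rows --pt "-0.1 0 -0.4 0 0 0" --pt "-0.1 0 -0.4 0 0 0" --pt "0 0 -0.4 0 0 0" --pt "0 0 -0.4 0 0 0" --pt "0 0 0 0 0 0" --pt "0 0 0 0 0 0"

```text
time: 16.1
tcp_pos: [0.4787, -0.0601, 0.1664]
eef_rot: [[-0.279, 0.96, -0.002], [0.96, 0.279, -0.001], [-0.0, -0.002, -1.0]]
ft_force: [-4.0, -1.0, 7.4]
width: 0.0004
```

```bash
python3 ang.py s10.png
```

```text
[ 0.47872446 -0.06012073  0.1664494 ] [-4.50603478 -1.4861027   7.63240905]
[-0.16 -0.15 -0.14 -0.13 -0.12 -0.11 -0.1 ] [0.147 0.147 0.147 0.148 0.148 0.147 0.147] [0.265 0.261 0.262 0.255 0.256 0.256 0.165]
slope angle -0.0046051085897198946 handle ~ 0.3546051085897199
slope angle 0.8455287754017698 handle ~ -0.49552877540176987
```

View pics/s10.png

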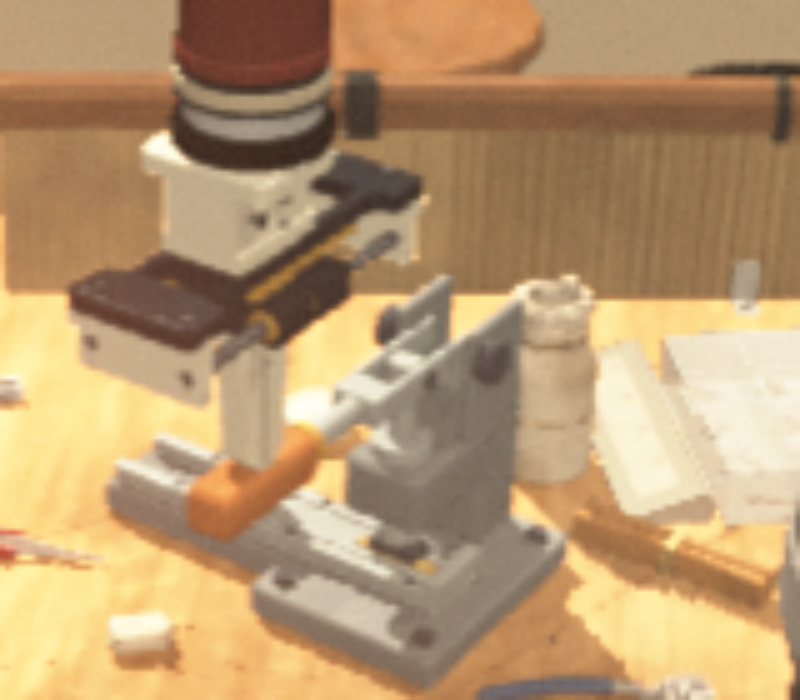

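Checking the angle properly by projecting the grip box and comparing it with the orange mask.

```bash
cat > iou.py <<'E'
from h import *
p=imaging.read_camera("side")
c=np.array([.6097,-.0226]);a=.2769
def W(l): return np.array([c[0]+np.cos(a)*l[0]-np.sin(a)*l[1],c[1]+np.sin(a)*l[0]+np.cos(a)*l[1],l[2]])
hsv=cv2.cvtColor(p["color"],cv2.COLOR_RGB2HSV)
m=((hsv[...,0]<15)&(hsv[...,1]>150)).astype(np.uint8)
box=np.zeros_like(m);box[215:262,322:357]=1;m&=box
n,l,st,_=cv2.connectedComponentsWithStats(m);k=1+np.argmax(st[1:,4]);m=(l==k)
print("mask",st[k])
def hull(th,dx=0,dy=0):
    e=.35-th;P=[]
    for L in(.13,.21):
        for h in(-.013,.013):
            for y in(-.014,.014):
                P.append(proj(p,W([.036-L*np.cos(e)-h*np.sin(e),y,.150+L*np.sin(e)+h*np.cos(e)])))
    P=np.array(P)+.5+[dx,dy]
    im=np.zeros((400*4,640*4),np.uint8);cv2.fillConvexPoly(im,cv2.convexHull((P*4).astype(np.int32)),255)
    return cv2.resize(im,(640,400),interpolation=cv2.INTER_AREA)>127
r=[]
for th in np.arange(.1,.6,.01):
    H=hull(th);r.append((( H&m).sum()/(H|m).sum(),th))
r.sort(reverse=True);print(np.round(r[:6],3).tolist())
H=hull(r[0][1]);im=p["color"].copy();ct,_=cv2.findContours(H.astype(np.uint8),0,1)
big=cv2.resize(im[190:280,290:450],None,fx=5,fy=5,interpolation=cv2.INTER_CUBIC)
for th,col in((r[0][1],(0,255,0)),(.43,(255,0,0)),(.27,(0,0,255))):
    H=cv2.resize(hull(th).astype(np.uint8)[190:280,290:450],None,fx=5,fy=5);ct,_=cv2.findContours(H,0,1);cv2.drawContours(big,ct,-1,col,1)
import sys;save(big,sys.argv[1]);s=observe();print(s["tcp_pos"],s["ft_force"])
E
python3 iou.py i1.png
```

```text
mask [328 227  26  21 231]
[[0.497, 0.33], [0.495, 0.32], [0.488, 0.35], [0.488, 0.34], [0.485, 0.36], [0.485, 0.31]]
[ 0.47877045 -0.06011618  0.16648589] [-4.08688173 -1.39294996  6.74206998]
```

View pics/i1.png

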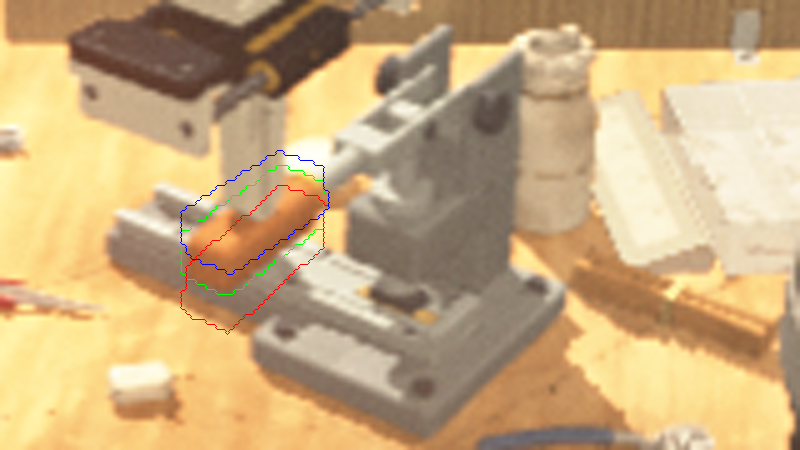

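The handle is at roughly 0.31 rad and the force is 7 N, short of the roughly 10 N expected at level. Another 6 mm.

Request:
play_rows --pt "0 0 -0.3 0 0 0" --pt "0 0 -0.3 0 0 0" --pt "0 0 0 0 0 0" --pt "0 0 0 0 0 0"

```text
time: 16.7
tcp_pos: [0.4784, -0.0602, 0.1605]
eef_rot: [[-0.279, 0.96, -0.003], [0.96, 0.279, -0.001], [0.0, -0.003, -1.0]]
ft_force: [-5.8, -2.0, 8.1]
width: 0.0004
```

```bash
python3 iou.py i2.png
python3 - <<'E'
from h import *
t=imaging.read_camera("top");save(cv2.resize(t["color"][140:260,260:440],None,fx=4,fy=4),"t7.png")
E
```

```text
mask [328 229  26  21 226]
[[0.478, 0.35], [0.475, 0.36], [0.473, 0.37], [0.472, 0.38], [0.472, 0.34], [0.466, 0.39]]
[ 0.4783726  -0.06022014  0.16046953] [-5.27488878 -2.01385641  7.60434325]
```

View pics/i2.png

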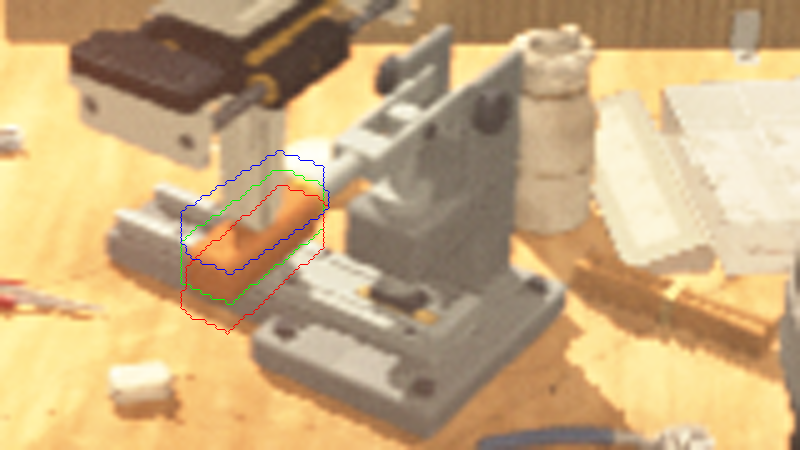

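View pics/t7.png

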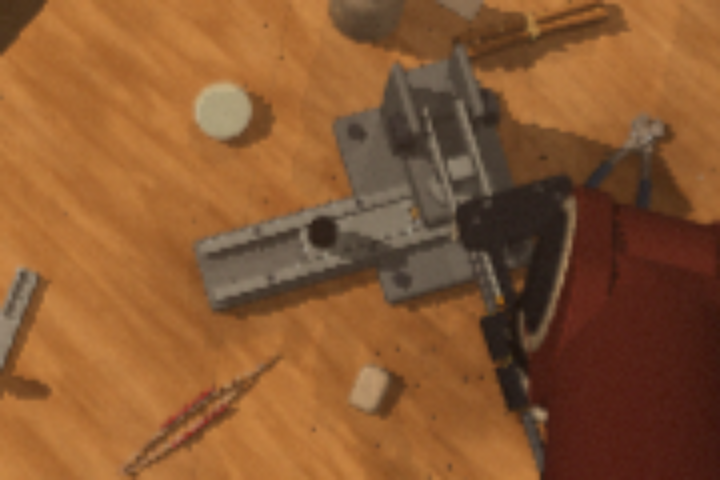

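Request:
play_rows --pt "0 0 -0.1 0 0 0" --pt "0 0 0 0 0 0" --pt "0 0 0 0 0 0" --pt "0 0 0 0 0 0" --pt "0 0 0 0 0 0" --pt "0 0 0 0 0 0"

```text
time: 17.55
tcp_pos: [0.4783, -0.0603, 0.1595]
eef_rot: [[-0.279, 0.96, -0.003], [0.96, 0.279, -0.001], [0.0, -0.003, -1.0]]
ft_force: [-4.5, -1.7, 7.9]
width: 0.0003
```

```bash
python3 iou.py i3.png
python3 - <<'E'
from h import *
arm.sign_off()
E
```

```text
mask [328 229  26  22 233]
[[0.489, 0.36], [0.487, 0.37], [0.486, 0.38], [0.483, 0.35], [0.48, 0.39], [0.476, 0.4]]
[ 0.47831823 -0.06024836  0.15948084] [-4.53726048 -2.10432133  7.67557042]
the job is handed in; nothing more can be done
```

I slid the carrier home against the stop, then pushed the handle down to level with the closed fingers and handed the job in while still holding it there, at about 17.6 s.

- **Carrier:** I gripped it by its knob. It stalled with 8.4 N of reaction when commanded 4 mm further. The knob had moved 76.3 mm, against 76.3 mm estimated to home. The overlay at home matched the knob and stick, and the knob had not moved while I was pressing.
- **Handle:** The side-camera fit gave about 0.36 rad, and the travel since first contact gave about 0.34–0.35. Both are inside the accepted 0.27–0.43. The reading was steady for the last 0.6 s, with about 8 N vertical and 5 N sideways on the tool.
- **Foot on the stick:** I saw the foot down over the stick in the side view. I did not measure its clamping force.
- **Bystanders:** The ones in the close-up views (cutters, plaster lump, pot, tweezers, flux cup and ring clamp) looked unmoved in the pictures I viewed. I did not measure their final positions.

**Checks that disagreed:**
- The camera showed the closed fingertips about 20 mm higher than the stated 22 mm ahead of the TCP, so I judged level from contact and the camera instead.
- The image fit for the handle angle had low overlap (about 0.49), because the fingers hide part of the grip.
- The vertical force was somewhat below the roughly 10 N given for level.

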